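# Set the plate warmer's heat knob and switch it on

### The job

Get the plate warmer ready: turn the black inner knob clockwise until its white pointer points at the red marker tab, without disturbing the silver timer ring with the yellow index that surrounds it, nor the red tab. Then switch the power on by pushing the red-ended lever on the yellow switch box all the way over to the other side, and leave the plates and everything else on the table where they are.

Things in the scene. Friction and masses are not known exactly. Their poses are not given: they have to be found in the camera images.
- warmer: White plate warmer, a fixed flat box 400 (x) x 300 (y) x 60 mm high; it does not slide. Origin: centre of its underside, on the table. Its x axis points from the control end to the plate end. The controls stand on its flat top, on a common upright axis at x = -120, y = 0 mm. A stack of white plates (200 mm diameter, 45 mm high) stands on its top at about x = +80 mm.
- knob (a joint): Angle of the inner (heat) knob, rad, 0 to 4.71, growing clockwise seen from above. Stiff: 0.05 N m of friction, stays where it is left. At 0 its pointer stands at +135 degrees (counter-clockwise) from the warmer's x axis. Same zero and direction as marker, so the pointer is at the tab when the two are equal. It starts 0.6 to 2.2 rad short of the tab.
- knob_grip (a point): Point on the knob axis at mid-height of the knob's upright black grip fin, 107 mm above the table. The knob is a disc of 54 mm diameter (top at 90 mm above the table) that carries the fin: 54 mm long, 16 mm thick, 34 mm tall, top at 124 mm above the table. The point's x axis runs along the fin towards its pointer end, y across its thickness, z up. Pinch the fin across its thickness.
- knob_pointer (a point): Top edge of the fin at its pointer end, 27 mm from the knob axis; a white stripe on the top of the fin runs from the axis to here. Its x axis is the direction in which the pointer points.
- ring (a joint): Angle of the outer (timer) ring, rad, 0 to 4.71, growing clockwise from above; turns easily (0.04 N m of friction) and must be left where it is.
- ring_index (a point): Tip of the yellow index on the outer ring, 50 mm from the common axis, 78 mm above the table. The ring is silver aluminium, 91 mm in diameter (52 mm from the axis to the index's outer end), from 60 to 80 mm above the table, below the knob's disc.
- marker (a joint): Angle of the red marker tab about the common axis, rad, same zero and direction as knob; it is stiff (0.5 N m) and must not be moved.
- marker_tab (a point): Top centre of the red marker tab, 66 mm from the common axis, 74 mm above the table; the tab is 24 mm long (radially), 11 mm wide, 14 mm high. Its x axis points radially outward from the knob axis.
- switchbox: Yellow power switch box, fixed to the table, 120 (x) x 90 (y) x 45 mm high, origin at the centre of its underside; stands to the left or to the right of the warmer. A grey pivot block 70 x 50 mm on its top reaches 70 mm above the table. A bare green dot on its top marks the on side (+x), a black dot the off side (-x).
- lever (a joint): Angle of the toggle lever, rad, 0 (off, leaning 0.5 rad from upright towards the switch box's -x) to 1.0 (on, leaning 0.5 rad towards its +x). 0.06 N m of friction; it has no spring and stays where it is left. It starts at 0 to 0.15.
- lever_tip (a point): Centre of the red ball (26 mm diameter) at the end of the lever, 80 mm from the pivot; the lever's rod below it is 10 mm thick.
- lever_pivot (a point): Point on the lever's pivot, 67 mm above the table, above the switch box's origin; the lever swings in the switch box's x-z plane. Its x axis is the switch box's x axis.
- plates: Stack of white plates, 200 mm diameter, 45 mm high, standing on the warmer, leave alone. Origin: centre of the underside.
- tin: Food tin, 90 mm diameter, 110 mm high, leave alone. Origin: centre of the underside.
- carton: Cardboard carton 120 x 100 x 150 mm high, leave alone. Origin: centre of the underside.
- tub: White open tub 150 x 110 x 70 mm high, leave alone. Origin: centre of the underside.
- jar: Amber jar with red cap, 80 mm diameter, 120 mm high, leave alone. Origin: centre of the underside.
- bowl: Blue bowl, 140 mm diameter, 60 mm high, leave alone. Origin: centre of the underside.
Not all that is in view belongs to the job. Leave any pink or purple look-alike of the switchbox alone.

How it is judged:
By the outcome, as a careful person would: the job done as asked, in the order asked, and still so for the second after the job is handed in, with the robot touching nothing.
It also fails if it takes over 48 s, if anything falls off the work surface, if the arm or the gripper's body presses on something with over 40 N, if the wrist force passes 120 N, or if a joint passes its speed limit or range.

### The arm

A 6-joint arm with a two-finger parallel gripper is mounted at the origin on the work surface. World frame = base frame: x ahead of the robot, y to its left, z up, the work surface at z = 0. Lengths are in mm, angles in rad, forces in N, time in s.
With the tool pointing down it reaches from about 275 to 850 mm from the base axis. Payload 5.2 kg.
Tool frame: the origin (TCP) lies midway between the tips of the shut fingers; the grasp point (between the pads) lies tcp_to_grasp behind it (tcp_to_grasp is the distance from the TCP to the grasp point, in mm); z points along the fingers, y is the line along which they close (so a half turn about z gives the same grasp; the last joint's range is limited). The gripper opens to 85 mm and grips with 20 to 120 N. Pads are 22 mm wide; open, the fingers measure 114 mm over their backs; the gripper's body (76 mm by 85 mm) begins 54 mm behind the grasp point. The pads swing forward as they close: fully open they stand 13 mm farther back than shut.
Start: joints at [-1.435, 0.259, 1.535, -0, 1.348, -0.203], TCP at [182.816, -518.732, 231.31] pointing down, gripper open.
Joint ranges: [-3.14, 3.14], [-0.91, 2.08], [0.19, 2.58], [-1.22, 4.36], [0.22, 2.71], [-3.12, 3.12]. Speed limits (rad/s): [2.57, 2.57, 3.14, 3.14, 3.14, 3.14].

### API

Orientations are given as [roll, pitch, yaw] about the fixed x, y, z axes, in that order (R = Rz(yaw) Ry(pitch) Rx(roll)).
In Python, from station import observe, camera, finish_job, tcp_to_grasp gives the robot as it stands. The module is installed in compiled form; this text tells all that it offers.
- The arm moves only by the tool jog_arm, never from a script. Its argument "motion" is one flat list of numbers, 7 for each row, row after row: the shift along the tool's x, y, z in cm, then the turn, a rotation vector about the tool's x, y, z in rad, then the finger opening in cm, from 0 to 8.54. In form: [dx, dy, dz, ax, ay, az, fingers, dx, dy, dz, ax, ay, az, fingers, ...]. A call has 1 to 10 rows; each row shifts and turns the commanded pose from where the row before left it, along the tool's axes as they then stand; what a row does not reach is not made up. A row lasts 1/8 s, in which the tool goes at most 62.5 mm and 10.7 degrees, less where a joint would pass 70% of its speed; a pose out of reach is approached as far as the arm can. A call with a gripper value outside its range is refused whole. The fingers move at their own pace and stop on an object; "force" is the grip in N (left out, the last holds). Time passes only in rows, so rows that do not move let the fingers close. It gives the time, the measured TCP pose, the force, the opening and the grip force at its end, in the units of the state.
- observe(): the state, without advancing time (a new reading comes with each control period).
- camera(name): name is "scene" or "top" or "wrist"; returns a dict with "image" (480x640x3 uint8, red, green, blue), "intrinsics" (3x3 intrinsics, pixels), "distortion" ([k1, k2, p1, p2, k3] as OpenCV has them; the pictures are not rectified), "R" (3x3) and "t" (3): a world point X has camera coordinates R X + t; the wrist camera has in their place "hand_eye" (4x4, takes a point from camera to tool coordinates, whose origin is the TCP and whose axes are the flange's). Camera axes: x right, y down, z forward; pixel columns grow to the right and rows downward; lengths in mm; the calibration is good to about 2 mm. A picture is of the moment at which its call begins: read the wrist's pose just before it. There is no depth.
- finish_job(): hands the job in; it is judged then, once.
The state is a dict: "time": time; "joints": joint angles; "qd": joint speeds; "joint_efforts": joint torques, N m; "position": TCP position; "tcp_rot": TCP orientation; "ft_force": force on the tool from outside, world axes, zero at the start; "wrist_torque": the same for the moment, N m; "finger_gap": opening from 0.0 (shut) to 1.0 (fully open); "gripper_force": force on a finger pad.
Only numpy, scipy, OpenCV 4.12 (cv2) and the standard library are available. Lean on these libraries where they do the work, as an engineer would, in place of code of your own. Each camera call takes 0.05 s, during which the arm holds its last target. There are 200 camera calls.

## Working session

There is one attempt and no reset: what is moved stays moved. The work goes in short steps, Python scripts to look and compute and a tool call to move; the robot and the scene stay as the last step left them, time stands still between calls to the robot, and variables do not carry over. Pictures are saved under pics/ and viewed, at most 10 in all, crops included, and the job is handed in when it is done.

Besides the shell and the picture viewer there is one more tool, called after "Request:" by a JSON object that holds its "api" and its "payload", one argument or row to a line. jog_arm: Moves the arm, as the interface text tells. Its arguments: {"type":"object","properties":{"motion":{"type":"array","items":{"type":"number"}},"force":{"type":"number"}},"required":["motion"]}

```bash
mkdir -p pics; cat > h.py <<'E'
import numpy as np, cv2, pickle
from station import observe, camera, finish_job, tcp_to_grasp
def snap(n,f):
    s=observe(); c=camera(n); c['state']=s; cv2.imwrite('pics/'+f+'.png',c['image'][:,:,::-1]); pickle.dump(c,open('pics/'+f+'.pkl','wb')); return c
def load(f): return pickle.load(open('pics/'+f+'.pkl','rb'))
def toz(c,uv,z):
    K=np.array(c['intrinsics'],float);D=np.array(c['distortion'],float)
    p=cv2.undistortPoints(np.array([[uv]],float),K,D)[0,0]; d=np.array([p[0],p[1],1])
    if 'R' in c and c['R'] is not None: R=np.array(c['R']);t=np.array(c['t']); o=-R.T@t; d=R.T@d
    else:
        from scipy.spatial.transform import Rotation as Ro
        H=np.array(c['hand_eye']); T=Ro.from_euler('xyz',c['state']['tcp_rot']).as_matrix()
        o=T@H[:3,3]+np.array(c['state']['position']); d=T@H[:3,:3]@d
    return o+d*(z-o[2])/d[2]
E
python3 - <<'E'
from h import *
print(observe(), tcp_to_grasp() if callable(tcp_to_grasp) else tcp_to_grasp)
for n in('top','scene'):
    c=snap(n,n+'0'); print(c['intrinsics'],c.get('R'),c.get('t'))
E
```

```text
{'time': 0.0, 'joints': array([-1.43479760e+00,  2.59327694e-01,  1.53607785e+00,  3.20798162e-05,
        1.34797107e+00, -2.02779245e-01]), 'qd': array([-1.83886118e-03,  5.45528937e-04,  6.81587870e-04,  7.58062965e-04,
       -9.33552456e-05, -5.66461664e-05]), 'joint_efforts': array([ 1.88882927e-04, -4.46027255e+01, -2.90576470e+01, -2.39421861e-04,
        1.16538550e-02, -1.46553003e-05]), 'position': array([ 182.75679716, -518.20531858,  230.48501142]), 'tcp_rot': array([-3.13985154e+00, -3.89909538e-04,  3.38770513e-01]), 'ft_force': array([-1.17302899, -0.31286969, -0.36944864]), 'wrist_torque': array([ 0.02105431, -0.02228888,  0.00282388]), 'gripper_force': 0.0, 'finger_gap': 0.9992192370717632} 18.700000000000003
[[558.41841143   0.         315.48883013]
 [  0.         558.41841143 244.2502392 ]
 [  0.           0.           1.        ]] [[-0.00262661 -0.99984833 -0.01721687]
 [-0.9896662   0.00506743 -0.14330082]
 [ 0.14336633  0.01666255 -0.98952941]] [   8.98025264  516.94792198 1767.81794832]
[[511.23802839   0.         321.10268164]
 [  0.         511.23802839 235.72541412]
 [  0.           0.           1.        ]] [[-0.88979128  0.45609595  0.01574655]
 [ 0.3753102   0.75094622 -0.54334338]
 [-0.25964153 -0.47755236 -0.83936287]] [ 470.20726036 -144.29819543 1643.08977124]
```

View pics/top0.png

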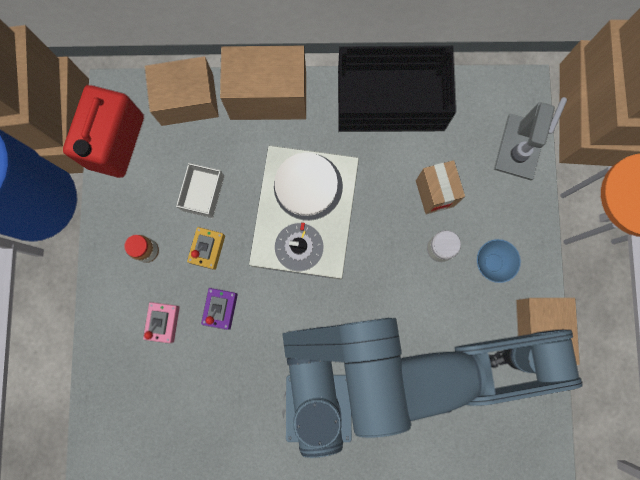

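View pics/scene0.png

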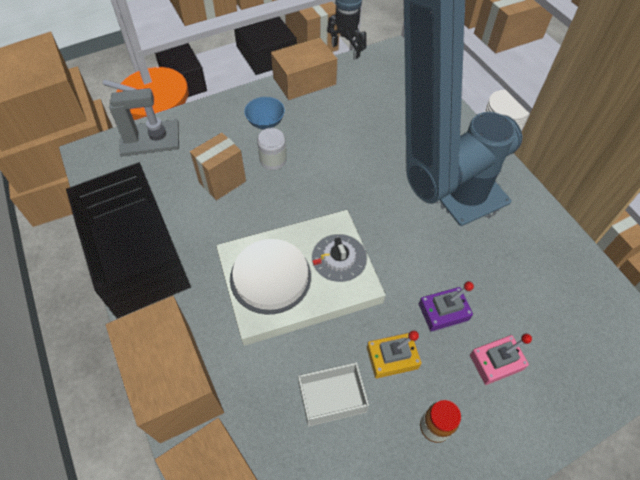

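The top view shows the warmer with its knob near (298,245) and the yellow box near (205,248), with the lever ball at about (195,254). I'll enlarge both areas.

```bash
python3 - <<'E'
from h import *
im=cv2.imread('pics/top0.png'); s=cv2.imread('pics/scene0.png')
f=lambda i,x,y,w,h:cv2.resize(i[y:y+h,x:x+w],(400,300),interpolation=cv2.INTER_CUBIC)
cv2.imwrite('pics/z1.png',np.vstack([np.hstack([f(im,265,215,64,48),f(im,173,225,64,48)]),np.hstack([f(s,300,227,80,60),f(s,355,320,80,60)])]))
E
```

```text
(no output)
```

View pics/z1.png

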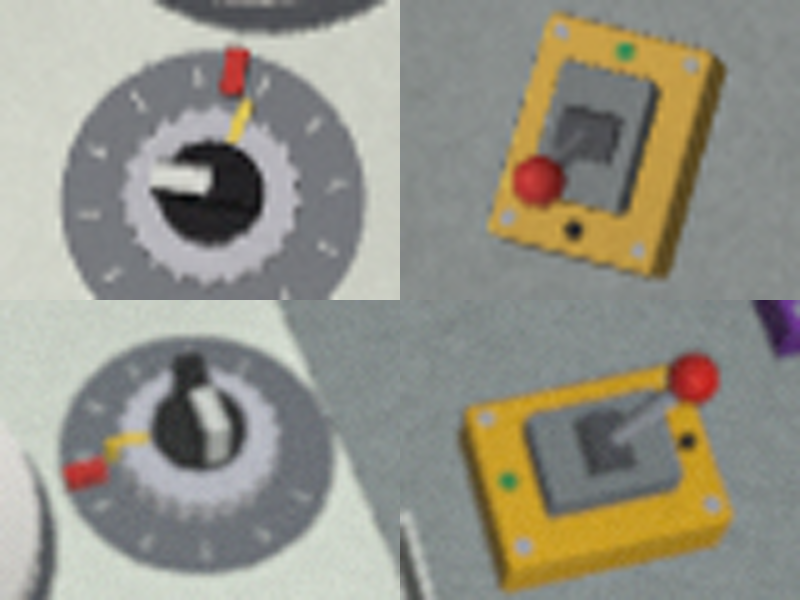

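```bash
python3 - <<'E'
from h import *
c=load('top0'); s=load('scene0')
A=lambda x,y:(265+x/6.25-.4,215+y/6.25-.4)
B=lambda x,y:(173+x/6.25-.4,225+y/6.25-.4)
C=lambda x,y:(300+x/5-.4,227+y/5-.4)
E_=lambda x,y:(355+x/5-.4,320+y/5-.4)
P=lambda n,c,uv,z:print(n,toz(c,uv,z).round(1))
P('axis dial',c,A(212,197),60);P('ptr end',c,A(152,177),124);P('ptr axis',c,A(211,180),124);P('tab',c,A(236,65),74);P('index',c,A(248,105),78)
P('dial s',s,C(196,155),60);P('tab s',s,C(86,172),74);P('axis top s',s,C(195,90),124);P('ptr s',s,C(217,132),124)
P('green',c,B(625-400,51),45);P('black',c,B(173,231),45);P('ball',c,B(138,180),134)
P('green s',s,E_(108,181),45);P('black s',s,E_(287,141),45);P('ball s',s,E_(294,79),134)
for n,q in dict(TL=(267,148),TR=(358,158),BR=(343,276),BL=(250,266)).items():P(n,c,q,60)
H=np.array(c['R']); print('campos',-H.T@np.array(c['t']));print(camera('wrist')['hand_eye'],camera('wrist')['intrinsics'])
E
```

```text
axis dial [507.9  60.8  60. ]
ptr end [509.   87.3 124. ]
ptr axis [507.3  58.2 124. ]
tab [573.8  48.   74. ]
index [552.4  41.7  78. ]
dial s [506.6  63.9  60. ]
tab s [570.4  53.3  74. ]
axis top s [508.2  59.7 124. ]
ptr s [510.2  88.3 124. ]
green [555.3 353.3  45. ]
black [461.5 377.8  45. ]
ball [476.5 375.7 134. ]
green s [553.6 354.7  45. ]
black s [460.5 378.3  45. ]
ball s [471.8 374.5 134. ]
TL [833.5 164.9  60. ]
TR [ 797.3 -132.8   60. ]
BR [411.8 -80.2  60. ]
BL [444.9 215.1  60. ]
campos [ 258.18389638  -23.09706848 1823.54152639]
[[ 2.66678198e-04 -9.54677453e-01 -2.97642217e-01  7.56311495e+01]
 [ 9.99999874e-01  1.27832369e-04  4.85950834e-04 -1.14760194e+00]
 [-4.25877995e-04 -2.97642309e-01  9.54677367e-01 -1.43057126e+02]
 [ 0.00000000e+00  0.00000000e+00  0.00000000e+00  1.00000000e+00]] [[389.62611371   0.         321.36173602]
 [  0.         389.62611371 236.03752544]
 [  0.           0.           1.        ]]
```

Request:
{"api": "jog_arm", "payload": {
  "motion": [4.5,-3.95,0,0,0,0,8.5,4.5,-3.95,0,0,0,0,8.5,4.5,-3.95,0,0,0,0,8.5,4.5,-3.95,0,0,0,0,8.5,4.5,-3.95,0,0,0,0,8.5,4.5,-3.95,0,0,0,0,8.5,4.5,-3.95,0,0,0,0,8.5,4.5,-3.95,0,0,0,0,8.5,4.5,-3.95,0,0,0,0,8.5,4.5,-3.95,0,0,0,0,8.5]
}}

```text
time: 1.45
position: [476.7, 5.3, 231.4]
tcp_rot: [3.141, -0.0, 0.339]
ft_force: [0.5, -0.7, 0.3]
finger_gap: 0.995
gripper_force: 0.0
```

Request:
{"api": "jog_arm", "payload": {
  "motion": [4.8,-4.3,0,0,0,0,8.5,0,0,0,0,0,-0.176,8.5,0,0,0,0,0,-0.176,8.5,0,0,0,0,0,-0.176,8.5,0,0,0,0,0,-0.176,8.5,0,0,0,0,0,-0.176,8.5,0,0,0,0,0,-0.176,8.5,0,0,0,0,0,-0.176,8.5,0,0,0,0,0,0,8.5,0,0,0,0,0,0,8.5]
}}

```text
time: 2.7
position: [505.9, 58.2, 231.2]
tcp_rot: [-3.141, -0.0, 1.567]
ft_force: [0.3, 0.5, 0.2]
finger_gap: 0.996
gripper_force: 0.0
```

```bash
python3 - <<'E'
from h import *
c=snap('wrist','w1');s=c['state'];print(s['time'],s['position'],s['tcp_rot'],s['joints'])
E
```

```text
2.7 [505.90618818  58.19978413 231.1990163 ] [-3.14131243e+00 -3.82849545e-05  1.56741989e+00] [-1.04802011e-01  1.85373336e-01  1.63001756e+00  1.00126978e-05
  1.32648442e+00 -1.01428003e-01]
```

View pics/w1.png

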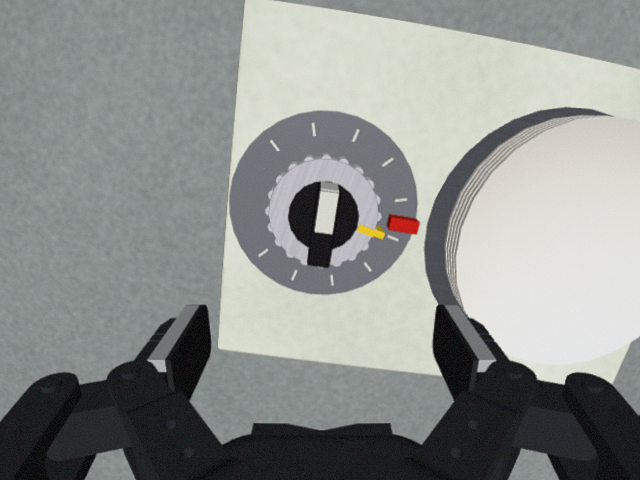

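```bash
python3 - <<'E'
from h import *
im=cv2.imread('pics/w1.png')
cv2.imwrite('pics/z2.png',cv2.resize(im[105:305,225:425],(600,600),interpolation=cv2.INTER_CUBIC))
E
```

```text
(no output)
```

View pics/z2.png

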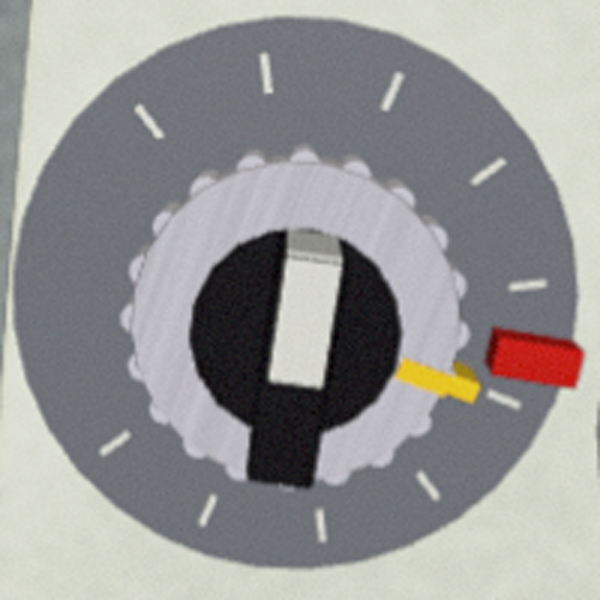

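```bash
python3 - <<'E'
from h import *
c=load('w1'); c.pop('R',None)
Q=lambda x,y,z:toz(c,(225+x/3-.33,105+y/3-.33),z)
d=Q(296,292,60);k=Q(295,330,90);p=Q(314,260,124);b=Q(281,486,124);st=Q(297,385,124);t=Q(540,357,74);i=Q(479,390,78)
print(*[x.round(1) for x in(d,k,p,b,st,t,i)])
print('fin len',np.linalg.norm(p-b),'center',(p+b)/2)
v=p-b; a=np.arctan2(v[1],v[0]); ax=(np.array(d[:2])+k[:2]+((p+b)/2)[:2])/3; print(ax)
for A in (ax,d,k,(p+b)/2):
  r=t[:2]-A[:2]; m=np.arctan2(r[1],r[0]); print('ptr',a,'tab',m,np.hypot(*r),'turn',a-m)
E
```

```text
[506.8  66.4  60. ] [506.4  63.3  90. ] [510.4  87.5 124. ] [503.   34.9 124. ] [506.7  59.2 124. ] [571.9  51.6  74. ] [555.3  43.7  78. ]
fin len 53.09179274272003 center [506.72142103  61.20343069 124.        ]
[506.64076574  63.62978473]
ptr 1.4302702551292856 tab -0.18159867557234793 66.38427164664007 turn 1.6118689307016336
ptr 1.4302702551292856 tab -0.22311815048895842 66.79195816413589 turn 1.653388405618244
ptr 1.4302702551292856 tab -0.1755811505898694 66.55288589862138 turn 1.605851405719155
ptr 1.4302702551292856 tab -0.14560380579188306 65.90943031267706 turn 1.5758740609211688
```

Request:
{"api": "jog_arm", "payload": {
  "motion": [0.33,0.06,2,0,0,0.137,8.5,0,0,4,0,0,0,8.5,0,0,4,0,0,0,8.5,0,0,2.4,0,0,0,8.5,0,0,1,0,0,0,8.5,0,0,0,0,0,0,8.5,0,0,0,0,0,0,6],
  "force": 40
}}

```text
time: 3.62
position: [507.5, 61.4, 98.4]
tcp_rot: [3.139, -0.0, 1.433]
ft_force: [0.3, 0.7, 0.3]
finger_gap: 0.811
gripper_force: 0.0
```

Request:
{"api": "jog_arm", "payload": {
  "motion": [0,0,0,0,0,0,3.5,0,0,0,0,0,0,3.5,0,0,0,0,0,0,2.4,0,0,0,0,0,0,2.4,0,0,0,0,0,0,0,0,0,0,0,0,0,0,0,0,0,0,0,0,0,0,0,0,0,0,0,0]
}}

```text
time: 4.62
position: [507.2, 61.5, 97.6]
tcp_rot: [3.14, -0.0, 1.434]
ft_force: [2.7, 0.4, 0.6]
finger_gap: 0.175
gripper_force: 43.1
```

Request:
{"api": "jog_arm", "payload": {
  "motion": [0,0,0,0,0,0.15,0,0,0,0,0,0,0.15,0,0,0,0,0,0,0.15,0,0,0,0,0,0,0.15,0,0,0,0,0,0,0.15,0,0,0,0,0,0,0.15,0,0,0,0,0,0,0.15,0,0,0,0,0,0,0.15,0,0,0,0,0,0,0.15,0,0,0,0,0,0,0.15,0]
}}

```text
time: 5.88
position: [508.1, 60.5, 97.6]
tcp_rot: [3.14, -0.003, -0.071]
ft_force: [4.6, -2.9, -1.9]
finger_gap: 0.186
gripper_force: 42.8
```

Request:
{"api": "jog_arm", "payload": {
  "motion": [0,0,0,0,0,0.06,0,0,0,0,0,0,0.06,0,0,0,0,0,0,0,0,0,0,0,0,0,0,0]
}}

```text
time: 6.38
position: [508.1, 60.4, 97.6]
tcp_rot: [3.141, -0.003, -0.186]
ft_force: [5.0, -4.1, -1.6]
finger_gap: 0.178
gripper_force: 42.8
```

```bash
python3 - <<'E'
from h import *
c=snap('wrist','w2');s=c['state'];print(s['time'],s['position'],s['tcp_rot'],s['ft_force'],s['wrist_torque'])
E
```

```text
6.375 [508.0890322   60.39151791  97.57638149] [ 3.14054767e+00 -3.13283059e-03 -1.86414587e-01] [ 5.01968954 -4.12380153 -1.56247712] [-0.53063736 -0.81932995 -0.07658014]
```

View pics/w2.png

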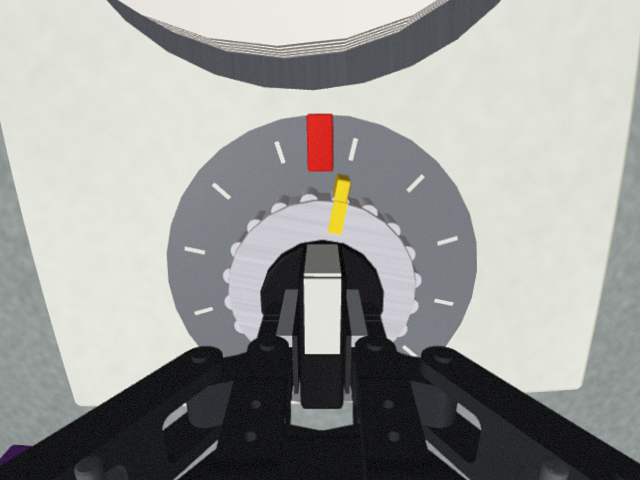

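```bash
python3 - <<'E'
from h import *
c=load('w2'); c.pop('R',None)
im=c['image'].astype(int); r,g,b=im[...,0],im[...,1],im[...,2]
m=(r>150)&(g<70)&(b<70); ys,xs=np.nonzero(m); print('red',xs.min(),xs.max(),ys.min(),ys.max(),xs.mean(),ys.mean())
f=[]
for y in(280,300,320,340):
    row=im[y,290:356].min(1); q=np.nonzero(row>150)[0]+290; print(y,q.min(),q.max()); 
for y in (200,230,250): # dial gray edges
    row=im[y]; q=np.nonzero((row[:,0]<150)&(row[:,1]<150))[0]; q=q[(q>140)&(q<500)];print('dial',y,q.min(),q.max(),toz(c,(q.min(),y),60)[:2],toz(c,(q.max(),y),60)[:2],((toz(c,(q.min(),y),60)+toz(c,(q.max(),y),60))/2)[:2])
for p in((320,118),(320.3,142),(320.5,166)):print('tab',toz(c,p,74))
print('fin',toz(c,(322.5,275),124),toz(c,(321.5,406),124))
E
```

```text
red 307 332 114 170 319.37420718816065 142.06342494714588
280 304 340
300 304 340
320 305 339
340 290 355
dial 200 181 462 [556.88763724 119.93869236] [532.05166462 -11.71455395] [544.46965093  54.11206921]
dial 230 170 472 [543.56410444 129.59603794] [516.19395103 -15.3880329 ] [529.87902773  57.10400252]
dial 250 168 475 [533.81678369 133.68444572] [505.51847912 -16.14672443] [519.66763141  58.76886064]
tab [581.21109385  47.89061245  74.        ]
tab [571.63384546  49.57537108  74.        ]
tab [561.7780042  51.3523144  74.       ]
fin [533.16204848  56.0684689  124.        ] [481.83651428  66.05825077 124.        ]
```

Pointer and tab agree to about 0.01 rad, so I'll release and lift.

Request:
{"api": "jog_arm", "payload": {
  "motion": [0,0,0,0,0,0,2.5,0,0,0,0,0,0,4.5,0,0,0,0,0,0,4.5,0,0,-3,0,0,0,4.5,0,0,-5,0,0,0,4.5,0,0,-5,0,0,0,4.5,0,0,0,0,0,0,0,0,0,0,0,0,0,0]
}}

```text
time: 7.42
position: [506.0, 61.6, 226.8]
tcp_rot: [3.142, 0.001, -0.186]
ft_force: [0.0, 0.6, -1.2]
finger_gap: 0.111
gripper_force: 0.0
```

```bash
python3 - <<'E'
from h import *
c=snap('wrist','w3');s=c['state'];print(s['time'],s['position'],s['tcp_rot'],s['joints'])
im=cv2.imread('pics/w3.png'); t=cv2.imread('pics/top0.png')
cv2.imwrite('pics/z3.png',cv2.resize(im[80:330,190:440],(600,600),interpolation=cv2.INTER_CUBIC))
E
```

```text
7.425 [506.04485498  61.6105456  226.84705482] [ 3.14156090e+00  7.36252978e-04 -1.86038242e-01] [-9.79673501e-02  1.89789188e-01  1.63543463e+00  3.42269895e-05
  1.31710503e+00  1.65885860e+00]
```

View pics/z3.png

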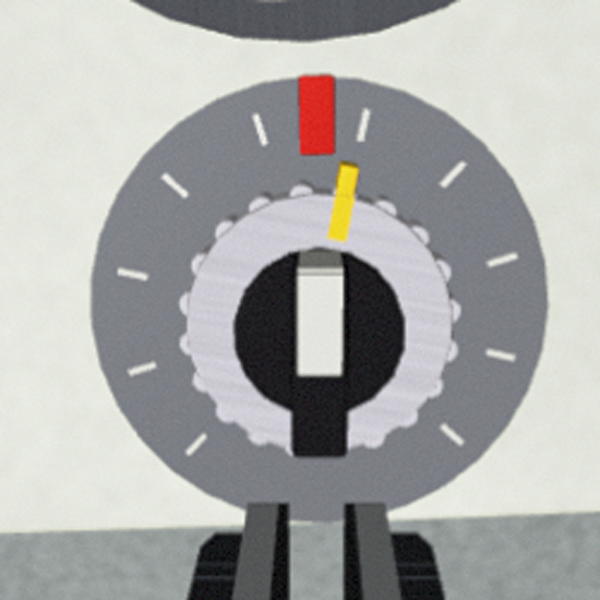

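The knob is set: the fin, its stripe and the red tab at crop column 318 line up, and the yellow index hasn't moved. Next I'll go behind the lever at about (425,387).

Request:
{"api": "jog_arm", "payload": {
  "motion": [-2.32,-5.08,0,0,0,0,0,-2.32,-5.08,0,0,0,0,0,-2.32,-5.08,0,0,0,0,0,-2.32,-5.08,0,0,0,0,0,-2.32,-5.08,0,0,0,0,0,-2.32,-5.08,0,0,0,0.065,0,0,0,0,0,0,0,0,0,0,0,0,0,0,0]
}}

```text
time: 8.48
position: [425.5, 386.1, 225.6]
tcp_rot: [3.139, 0.002, -0.25]
ft_force: [-0.3, 0.0, -0.3]
finger_gap: -0.002
gripper_force: 0.0
```

```bash
python3 - <<'E'
from h import *
c=snap('wrist','w4');s=c['state'];print(s['time'],s['position'],s['tcp_rot'],s['joints'])
E
```

```text
8.475 [425.49697994 386.13530531 225.64246984] [ 3.13874369e+00  1.89707862e-03 -2.49807732e-01] [ 5.43295471e-01  3.08553247e-01  1.48057642e+00 -6.62460675e-04
  1.35582408e+00  2.36403923e+00]
```

View pics/w4.png

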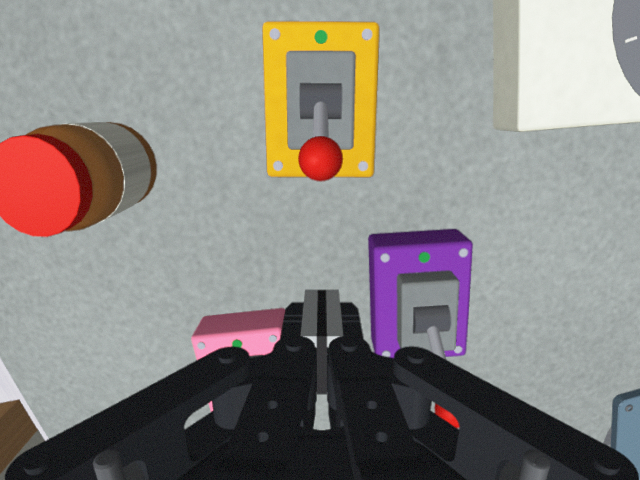

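The ball (320,158) and the closed fingers (321,300) are in line with the switch box's long axis. Descend behind the ball and push.

Request:
{"api": "jog_arm", "payload": {
  "motion": [0,0,5.2,0,0,0,0,0,0,5.2,0,0,0,0,0,0,0,0,0,0,0,1.5,0,0,0,0,0,0,1.5,0,0,0,0,0,0,1.5,0,0,0,0,0,0,1.5,0,0,0,0,0,0,1.5,0,0,0,0,0,0,1,0,0,0,0,0,0,0,0,0,0,0,0]
}}

```text
$.motion: bad value
```

Request:
{"api": "jog_arm", "payload": {
  "motion": [0.4,0,0,0,0,0,0,0.4,0,0,0,0,0,0,0.3,0,0,0,0,0,0,0,0,0,0,0,0,0]
}}

```text
time: 9.02
position: [437.4, 383.6, 227.4]
tcp_rot: [-3.142, -0.0, -0.252]
ft_force: [-0.2, 0.2, 1.2]
finger_gap: 0.001
gripper_force: 0.0
```

Request:
{"api": "jog_arm", "payload": {
  "motion": [-1,0,5.2,0,0,0,0,0,0,5.3,0,0,0,0,0,0,0,0,0,0,0,1.5,0,0,0,0,0,0,1.5,0,0,0,0,0,0,1.5,0,0,0,0,0,0,1.5,0,0,0,0,0,0,1.5,0,0,0,0,0,0,1,0,0,0,0,0,0,0,0,0,0,0,0,0]
}}

```text
time: 10.28
position: [510.4, 364.9, 122.0]
tcp_rot: [3.141, -0.0, -0.252]
ft_force: [-0.0, -0.5, -0.5]
finger_gap: -0.002
gripper_force: 0.0
```

Now at +3 mm past the pivot. I'll continue in small steps to the stop, checking force.

Request:
{"api": "jog_arm", "payload": {
  "motion": [0.4,0,0,0,0,0,0,0.4,0,0,0,0,0,0,0,0,0,0,0,0,0]
}}

```text
time: 10.65
position: [517.4, 363.4, 122.3]
tcp_rot: [3.142, -0.0, -0.251]
ft_force: [-0.9, -0.4, 0.8]
finger_gap: 0.0
gripper_force: 0.0
```

Request:
{"api": "jog_arm", "payload": {
  "motion": [0.2,0,0,0,0,0,0,0,0,0,0,0,0,0]
}}

```text
time: 10.9
position: [519.2, 363.0, 122.3]
tcp_rot: [-3.142, 0.0, -0.251]
ft_force: [-0.8, -0.2, -0.5]
finger_gap: 0.002
gripper_force: 0.3
```

Request:
{"api": "jog_arm", "payload": {
  "motion": [0.2,0,0,0,0,0,0,0,0,0,0,0,0,0]
}}

```text
time: 11.15
position: [521.3, 362.4, 122.3]
tcp_rot: [-3.142, -0.0, -0.251]
ft_force: [0.3, 0.9, -0.1]
finger_gap: -0.0
gripper_force: 0.3
```

Offset is now +14 mm with no stop felt yet; I'll continue carefully.

Request:
{"api": "jog_arm", "payload": {
  "motion": [0.2,0,0,0,0,0,0,0,0,0,0,0,0,0]
}}

```text
time: 11.4
position: [523.1, 361.9, 122.3]
tcp_rot: [3.142, 0.0, -0.251]
ft_force: [-1.7, 0.5, 0.2]
finger_gap: -0.0
gripper_force: 0.7
```

Request:
{"api": "jog_arm", "payload": {
  "motion": [0.2,0,0,0,0,0,0,0,0,0,0,0,0,0]
}}

```text
time: 11.65
position: [523.3, 361.9, 122.2]
tcp_rot: [3.141, 0.003, -0.251]
ft_force: [-5.8, 1.6, 1.5]
finger_gap: 0.001
gripper_force: 3.2
```

```bash
python3 - <<'E'
from h import *
c=snap('wrist','w5');t=snap('top','t5');s=snap('scene','s5')
f=lambda i,x,y,w,h:cv2.resize(cv2.imread('pics/%s.png'%i)[y:y+h,x:x+w],(400,400),interpolation=cv2.INTER_CUBIC)
cv2.imwrite('pics/z5.png',np.hstack([f('w5',160,0,320,320),f('s5',355,310,80,80)]))
E
```

```text
(no output)
```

View pics/z5.png

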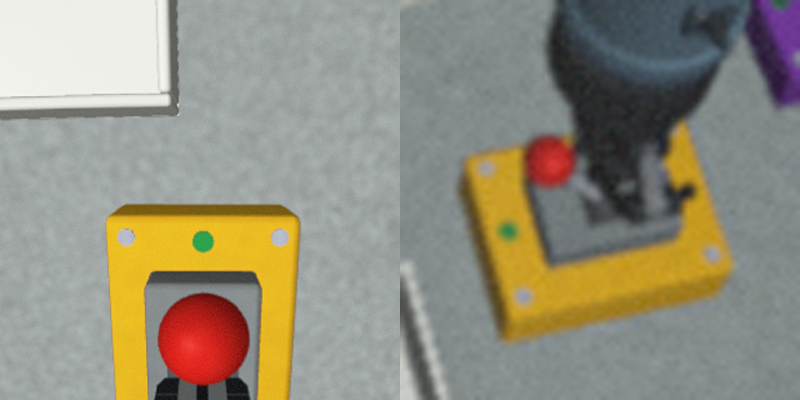

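The stop is felt: 6 N and no further motion. One more small press, then retreat and verify.

Request:
{"api": "jog_arm", "payload": {
  "motion": [0.1,0,0,0,0,0,0,0,0,0,0,0,0,0]
}}

```text
time: 12.05
position: [523.4, 361.8, 122.1]
tcp_rot: [3.141, 0.005, -0.251]
ft_force: [-9.1, 2.4, 3.3]
finger_gap: -0.003
gripper_force: 4.5
```

Request:
{"api": "jog_arm", "payload": {
  "motion": [-1.5,0,0,0,0,0,0,-2,0,0,0,0,0,0,-1,0,-4,0,0,0,0,-2,0,-5,0,0,0,0,-4,0,-2,0,0,0,0,-4,0,0,0,0,0,0,0,0,0,0,0,0,0,0,0,0,0,0,0,0]
}}

```text
time: 13.05
position: [385.4, 397.3, 232.5]
tcp_rot: [-3.141, -0.001, -0.25]
ft_force: [-0.4, -0.2, 0.4]
finger_gap: -0.0
gripper_force: 0.0
```

```bash
python3 - <<'E'
from h import *
w=snap('wrist','w6');t=snap('top','t6');s=snap('scene','s6')
print(w['state']['position'],w['state']['ft_force'])
f=lambda i,x,y,w,h:cv2.resize(cv2.imread('pics/%s.png'%i)[y:y+h,x:x+w],(400,300),interpolation=cv2.INTER_CUBIC)
cv2.imwrite('pics/z6.png',np.vstack([np.hstack([f('t6',0,0,640,480),f('w6',0,0,640,480)]),np.hstack([f('s6',300,227,80,60),f('s6',355,320,80,60)])]))
w.pop('R',None)
for n,c,x0,x1,y0,y1 in(('w',w,220,420,0,250),('s',s,360,430,325,375)):
    im=c['image'].astype(int);m=(im[...,0]>130)&(im[...,1]<75)&(im[...,2]<75);q=np.zeros_like(m);q[y0:y1,x0:x1]=m[y0:y1,x0:x1]
    ys,xs=np.nonzero(q);print(n,xs.mean(),ys.mean(),len(xs),toz(c,(xs.mean(),ys.mean()),137))
E
```

```text
[385.37552527 397.31982484 232.52764259] [-0.36191493 -0.16638869  0.39651441]
w nan nan 0 [nan nan nan]
s 384.536231884058 342.17391304347825 69 [544.07199905 358.24474712 137.        ]<stdin>:9: RuntimeWarning: Mean of empty slice.
  ret = ret.dtype.type(ret / rcount)
```

View pics/z6.png

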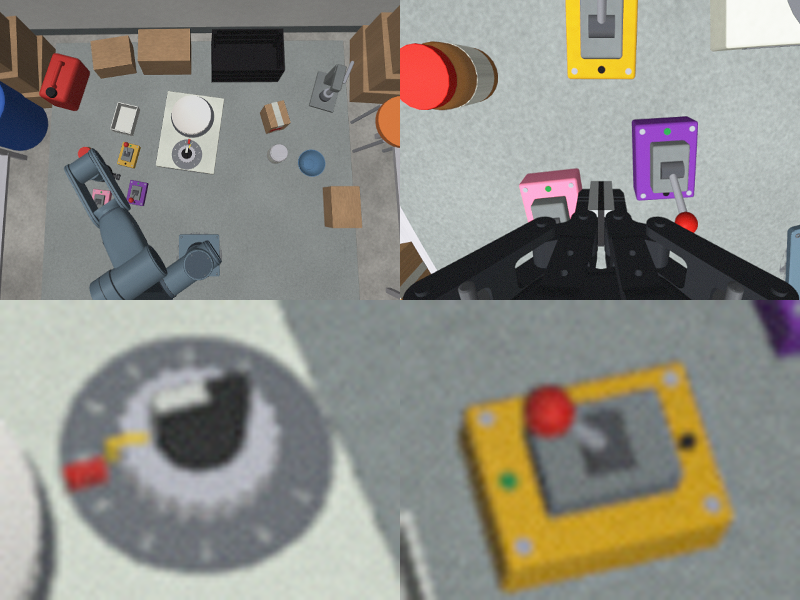

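The lever ball is at (544,358), against an expected (545,357) for fully on. The knob points at the tab, the tab and ring are unmoved, and the arm is clear.

```bash
python3 -c "
from station import finish_job
print(finish_job())"
```

```text
the job is handed in; nothing more can be done
None
```

Job handed in at about 13 s of robot time: the knob pointer is at the red tab (within about 0.01 rad), the lever is hard against its on stop, and the ring, tab, plates and other objects look unmoved in the last pictures.

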